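Press the splined gear home on the gearbox shaft and hold it for the circlip

ROBOT

A 7-joint arm with a two-finger parallel gripper is mounted at the origin on a cart in front of the work surface, level with it; the furniture and walls round the work are solid. World frame = base frame: x ahead of the robot, y to its left, z up, the work surface at z = 0. Lengths are in m, angles in rad, forces in N, time in s.
With the tool pointing down it reaches from about 0.425 to 0.95 m from the base axis. Payload 4.7 kg.
Tool frame: the origin (TCP) lies between the finger pads; the fingertips stand 17 mm ahead of it and the grasp point (between the pads) lies 2 mm behind it (bot.nose_length is the distance from the TCP to the fingertips, in m); z points along the fingers, y is the line along which they close (so a half turn about z gives the same grasp; the last joint's range is limited). The gripper opens to 85 mm and grips with 20 to 120 N. Pads are 22 mm wide; open, the fingers measure 114 mm over their backs; the gripper's body (76 mm by 85 mm) begins 54 mm behind the grasp point. The pads swing forward as they close: fully open they stand 13 mm farther back than shut.
Start: joints at [-1.349, 0.469, -0.049, 1.532, 0.024, 1.141, -0.082], TCP at [0.167, 0.654, 0.248] pointing down, gripper open.
Joint ranges: [-2.59, 2.59], [-0.33, 1.99], [-1.39, 1.29], [0.1, 2.45], [-1.04, 4.18], [0.21, 1.99], [-2.66, 2.66]. Speed limits (rad/s): [2.57, 2.57, 3.14, 3.14, 3.14, 3.14, 3.14].

INTERFACE

Orientations are given as a unit quaternion [x, y, z, w].
In Python, from workcell import read_state, imaging, bot gives the robot as it stands.
- The arm moves only by the shell command python3 -m handwheel 'ROWS' [FORCE]. ROWS is JSON, a list of rows, each a list of 7 numbers: the shift along the tool's x, y, z in units of 3 cm (1.0 is 3 cm), then the turn, a rotation vector about the tool's x, y, z in units of 0.12 rad (1.0 is 0.12 rad), then the closure, from 0 (fully open) to 1 (shut). In form: [[dx, dy, dz, rx, ry, rz, fingers], ...]. A call has 1 to 10 rows; each row shifts and turns the commanded pose from where the row before left it, along the tool's axes as they then stand; what a row does not reach is not made up. A row lasts 1/8 s, in which the tool goes at most 62.5 mm and 10.7 degrees, less where a joint would pass 70% of its speed; a pose out of reach is approached as far as the arm can. A call with a number of a shift or a turn outside -1 to 1 is refused whole. A call with a gripper value outside its range is refused whole. The fingers move at their own pace and stop on an object; FORCE is the grip in N (left out, the last holds). Time passes only in rows, so rows that do not move let the fingers close. It gives the time, the measured TCP pose, the force, the opening and the grip force at its end, in the units of the state.
- read_state(): the state, without advancing time (a new reading comes with each control period).
- imaging.capture(name): name is "scene" or "top"; returns a dict with "image" (420x560x3 uint8, red, green, blue), "fx", "fy", "cx", "cy" (pixels), "distortion" ([k1, k2, p1, p2, k3] as OpenCV has them; the pictures are not rectified), "rvec" (rotation vector, rad) and "tvec" (3), from world to camera coordinates, as OpenCV has them. Camera axes: x right, y down, z forward; pixel columns grow to the right and rows downward; lengths in m; the calibration is good to about 2 mm. A picture is of the moment at which its call begins. There is no depth.
- bot.sign_off(): hands the job in; it is judged then, once.
The state is a dict: "time_s": time; "joint_positions": joint angles; "joint_velocities": joint speeds; "joint_torque": joint torques, N m; "tcp_pos": TCP position; "eef_rot": TCP orientation; "force": force on the tool from outside, world axes, zero at the start; "wrist_torque": the same for the moment, N m; "width": finger opening in m; "grip_force": force on a finger pad.
Only numpy, scipy, OpenCV 4.12 (cv2) and the standard library are available. Lean on these libraries where they do the work, as an engineer would, in place of code of your own. Each camera call takes 0.05 s, during which the arm holds its last target. There are 200 camera calls.

TASK

Take the gear with the long hub, set it hub upwards over the nose of the gearbox's upright shaft, turn it until its splines mesh and slide it down onto the spring-loaded thrust collar. Press it fully home against the spring, so that the circlip groove in the shaft stands clear above the hub, and finish while still holding it pressed down there, since the spring pushes it up again if you let go. Leave the flat gear, the circlip and the box of nails where they are.

Things in the scene. Friction and masses are not known exactly. Their poses are not given: they have to be found in the camera images.
- gear_center (a point): Centre of the loose steel gear to fit, on its axis, 23 mm above its underside. It stands on the bench hub up: toothed rim 84 mm across, 12 mm thick, at the bottom; above it a hub 50 mm across, 34 mm tall (46 mm in all, 0.3 to 0.5 kg). The hub has two upright flats 44 mm apart, 23 mm wide: grasp across them. Axes: z up the hub, y square to the flats.
- gear_bore (a point): Centre of the gear's underside, on its axis (axes as gear_center). The bore runs right through: 36 mm wide, with six straight internal teeth 4 mm wide, tips on a 26 mm circle, at 30, 90, 150, 210, 270 and 330 degrees from the x axis.
- shaft_top (a point): Top end of the gearbox's upright output shaft, on its axis, 130 mm above the bench. z up, x towards the input stub. Below it lies the plain nose, 23 mm in diameter and 25 mm long, its top 6 mm tapered to 15 mm; circlip groove 8 to 10.5 mm below the top. The gear slips over the nose with 1.5 mm play all round. Fully home, gear_center is 36 mm below shaft_top.
- spline_start (a point): On the shaft axis 25 mm below shaft_top (same axes), where six splines begin: 6.5 mm wide, 34 mm across, at 0, 60, 120, 180, 240, 300 degrees from x, ends chamfered over 3 mm. The gear's underside rests here until turned to mesh: its x axis at a multiple of 60 degrees to this x axis, within about 6 degrees. It then slides freely 22 mm down to the thrust collar.
- gearbox: Grey cast gearbox standing fast on the bench, flange 112 x 104 mm, housing 55 mm tall, input stub along its x axis to 92 mm from the centre. Origin under the shaft, on the bench. The shaft does not turn.
- thrust_collar (a joint): Travel in m of the thrust collar, a steel ring 54 mm across, 4 mm thick, round the shaft above the coil spring: 0 at the top (its upper face 83 mm above the bench), 0.012 pressed fully down on its shoulder, a hard stop. The spring needs 9 N to start and 13 N at the stop, and lifts the gear again when it is let go.
- idler_gear: Loose flat gear without a hub, 98 mm across, 14 mm thick, plain round bore, lying on the bench; origin at the centre of its underside. Not used. It may lie in either of two places; the gear to be fitted stands in the other.
- circlip: Loose circlip, an open steel ring 28 mm across and 3 mm thick on the bench; origin at its centre. To be left alone.
- nail_box: Loose small red and white cardboard box of nails, 50 x 70 mm and 60 mm tall, standing on the bench; origin at the centre of its underside. To be left alone.
Not all that is in view belongs to the job. Leave any orange or turquoise look-alike of the part that bears gear_center alone.

How it is judged:
By the outcome, as a careful person would: the job done as asked, in the order asked, and still so for the second after the job is handed in, while the arm keeps its last pose, push and grip.
It also fails if it takes over 59 s, if anything falls off the work surface, if the arm or the gripper's body presses on something with over 40 N, if the wrist force passes 120 N, or if a joint passes its speed limit or range.

## Working session

There is one attempt and no reset: what is moved stays moved. The work goes in short steps, Python scripts to look and compute and a shell command to move; the robot and the scene stay as the last step left them, time stands still between calls to the robot, and variables do not carry over. Pictures are saved under pics/ and viewed, at most 10 in all, crops included, and the job is handed in when it is done.

```bash
mkdir -p pics; python3 - <<'E'
from workcell import read_state, imaging, bot
import cv2
for n in("scene","top"):
    c=imaging.capture(n); cv2.imwrite(f"pics/{n}0.png",c["image"][:,:,::-1])
    print(n,c["fx"],c["cx"],c["distortion"],c["rvec"],c["tvec"])
print(read_state())
E
```

```text
scene 492.25488199263333 281.58020532679393 [0.00636483 0.         0.         0.         0.        ] [ 1.97595815 -0.71637926  0.406577  ] [-0.39802307  0.25751606  1.21510611]
top 501.621734895065 276.2870195564843 [-0.00288561  0.          0.          0.          0.        ] [ 2.17421065 -2.16369995  0.08217029] [6.95996465e-04 5.20678287e-01 1.17868860e+00]
{'time_s': 0.1, 'joint_positions': array([-1.34890125,  0.46940411, -0.04859042,  1.53355593,  0.02409601,
        1.14102803, -0.08229416]), 'joint_velocities': array([ 0.00152404, -0.00320917, -0.00057301, -0.00322591,  0.0022207 ,
        0.00021809,  0.00076266]), 'joint_torque': array([ 7.89701608e-04, -5.11518967e+01, -4.69868432e-02, -2.38390553e+01,
        1.07999879e-02,  4.36973016e-03,  1.90809442e-05]), 'tcp_pos': array([0.16738242, 0.65340757, 0.24734497]), 'eef_rot': array([ 1.25054852e-01,  9.92149417e-01, -9.01255472e-04, -8.24112177e-05]), 'force': array([-0.11346531,  0.10676104, -0.41094118]), 'wrist_torque': array([-0.01439387,  0.02420243, -0.00139569]), 'grip_force': 0.0, 'width': 0.08490155494137273}
```

View pics/scene0.png

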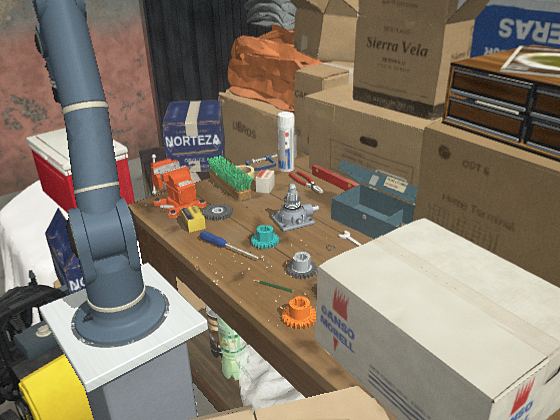

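View pics/top0.png

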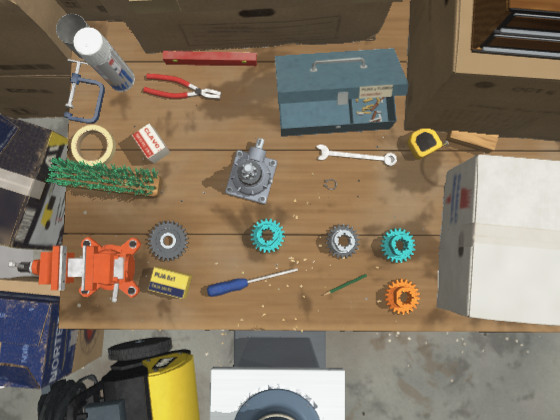

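The steel hub gear is at top (343,240) / scene (301,263), the gearbox at top (250,175), and the flat gear at top (168,241). I'll enlarge the gear and the gearbox.

```bash
cat > h.py <<'E'
import numpy as np, cv2
from workcell import read_state, imaging, bot
from scipy.spatial.transform import Rotation as R
def cam(n):
    c=imaging.capture(n); c["K"]=np.array([[c["fx"],0,c["cx"]],[0,c["fy"],c["cy"]],[0,0,1.]]); return c
def proj(c,P): return cv2.projectPoints(np.asarray(P,float).reshape(-1,3),np.array(c["rvec"]),np.array(c["tvec"]),c["K"],np.array(c["distortion"]))[0].reshape(-1,2)
def unproj(c,uv,z):
    n=cv2.undistortPoints(np.array(uv,float).reshape(-1,1,2),c["K"],np.array(c["distortion"])).reshape(-1,2)
    Rm=cv2.Rodrigues(np.array(c["rvec"]))[0]; o=-Rm.T@np.array(c["tvec"]); d=np.c_[n,np.ones(len(n))]@Rm
    return o+d*((z-o[2])/d[:,2])[:,None]
def crop(c,u,v,w,h,s): return cv2.resize(c["image"][v:v+h,u:u+w,::-1],None,fx=s,fy=s,interpolation=cv2.INTER_CUBIC)
E
python3 - <<'E'
from h import *
t=cam("top"); s=cam("scene")
a=crop(t,318,215,50,50,8); b=crop(t,220,130,67,67,6)[:400,:400]
d=crop(s,281,240,40,40,5); e=crop(s,265,178,60,60,5)
cv2.imwrite("pics/c1.png",np.hstack([a,b])); 
print("gear top z=.046",unproj(t,[[343,240]],.046),"shaft top",unproj(t,[[249,171]],.13))
E
```

```text
gear top z=.046 [[ 0.45417832 -0.15325907  0.046     ]] shaft top [[0.60193442 0.06226903 0.13      ]]
```

View pics/c1.png

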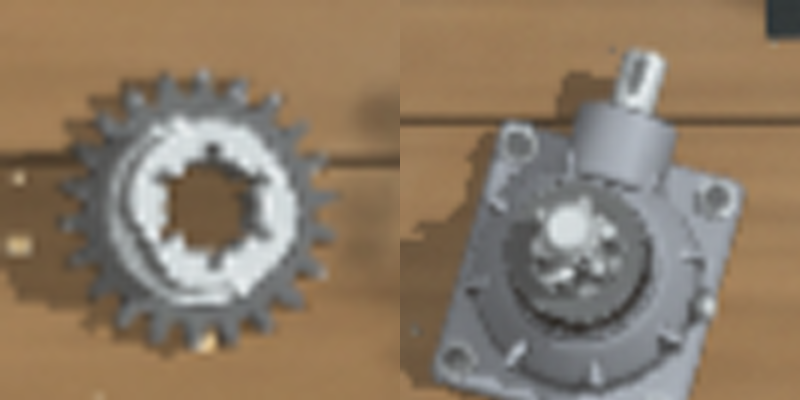

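The left crop shows the gear's bright hub top, centred near (213,210), with a flat at lower left and one at upper right. The right crop shows the shaft nose at (568,228) and the input stub pointing up and slightly right. Next I'll measure the angles from radial profiles.

```bash
cat > ang.py <<'E'
from h import *
from scipy.ndimage import map_coordinates
def polar(c,ctr,z,r):  # mean brightness on rings; world angle 0..350 step 10
    a=np.radians(np.arange(0,360,10)); out=[]
    g=c["image"].astype(float).mean(2)
    P=np.c_[ctr[0]+r*np.cos(a),ctr[1]+r*np.sin(a),np.full(36,z)]
    uv=proj(c,P); return map_coordinates(g,[uv[:,1],uv[:,0]],order=1).astype(int)
if __name__=="__main__":
    t=cam("top"); im=t["image"].astype(int); g=im.mean(2); sat=im.max(2)-im.min(2)
    m=((g>165)&(sat<40)).astype(np.uint8); m[:215]=0;m[265:]=0;m[:,:320]=0;m[:,366:]=0
    cn=max(cv2.findContours(m,cv2.RETR_EXTERNAL,cv2.CHAIN_APPROX_NONE)[0],key=cv2.contourArea)
    w=unproj(t,cn.reshape(-1,2),.046)[:,:2]; print("minAreaRect",cv2.minAreaRect((w*1000).astype(np.float32)))
    (x,y),r=cv2.minEnclosingCircle((w*1000).astype(np.float32)); ctr=np.array([x,y])/1000; print(ctr,r)
    for r in (.0145,.016,.0225,.0235,.0245): print(r,polar(t,ctr,.046,r))
    # rectified view, 8px/mm, 60mm, up = +x, left = +y
    def rect(ctr,z,half,N):
        q=np.linspace(half,-half,N); X,Y=np.meshgrid(q,q,indexing="ij")
        uv=proj(t,np.c_[ctr[0]+X.ravel(),ctr[1]+Y.ravel(),np.full(N*N,z)]).reshape(N,N,2).astype(np.float32)
        return cv2.remap(t["image"][:,:,::-1].copy(),uv[...,0],uv[...,1],cv2.INTER_CUBIC)
    A=rect(ctr,.046,.03,400); B=rect([.602,.062],.105,.03,400)
    for I in(A,B):
        for k in range(0,360,30):
            p=np.radians(k); cv2.line(I,(int(200-190*np.sin(p)),int(200-190*np.cos(p))),(int(200-175*np.sin(p)),int(200-175*np.cos(p))),(0,0,255),2 if k else 5)
    for rr in(25,18,13): cv2.circle(A,(200,200),int(rr*400/60),(0,255,0),1)
    cv2.imwrite("pics/c2.png",np.hstack([A,B]))
    # gearbox flange edges: stub tip & shaft top
    print(unproj(t,[[249,168.5]],.13), unproj(t,[[248.2,168]],.13))
    print("stub end", unproj(t,[[220+242/6,130+62/6]],.04),"flange corners",unproj(t,[[220+120/6,130+142/6],[220+318/6,130+198/6],[220+58/6,130+357/6]],.01))
E
python3 ang.py
```

```text
minAreaRect ((454.220703125, -156.75588989257812), (53.00196075439453, 43.99588394165039), 26.39022445678711)
[ 0.45218597 -0.15341953] 26.994352340698242
0.0145 [105 118 132 200 168 101 156 206 213 211 213 190 137 158 206 211 202 215
 189 114 139 170 144 141 123  87 104  99  91  89  84  77  75  85  84  77]
0.016 [142 180 183 211 181 130 163 214 216 216 215 211 195 172 216 215 217 218
 191 131 176 207 187 187 168 110 136 138 134 124  84 103 120 121 128  93]
0.0225 [210 222 218 203 192 183 170 151 142 119 117 139 120 112  99 133 151 180
 187 196 197 225 216 216 215 208 217 215 215 218 215 211 214 214 215 209]
0.0235 [210 225 211 184 170 155 138 136 114  96 125 147 140 134 119 120 141 159
 176 197 191 224 211 208 217 214 217 213 215 213 220 213 212 215 214 214]
0.0245 [205 211 200 178 153 132 118 126 115 112 138 154 155 152 138 122 141 160
 185 201 178 216 204 193 206 217 210 209 210 209 205 208 204 211 215 206]
[[0.60750215 0.06232668 0.13      ]] [[0.60861104 0.06410134 0.13      ]]
stub end [[0.69188828 0.04213978 0.04      ]] flange corners [[0.66561504 0.09315116 0.01      ]
 [0.64266959 0.01210374 0.01      ]
 [0.57697416 0.11729232 0.01      ]]
```

View pics/c2.png

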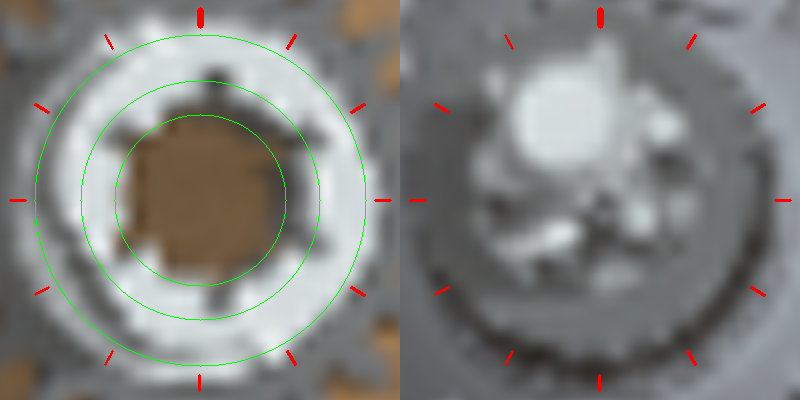

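The gearbox x axis is about -15.5 deg and its centre about (0.609, 0.064). The gear centre is about (0.452, -0.156), with its flats near 26–30 deg. I'll refine the gear with a model fit.

```bash
cat > fit.py <<'E'
from h import *
from scipy.ndimage import map_coordinates
from scipy.optimize import minimize
def ringfit(c,ctr0,z,r,span=.006):
    """circle centre at height z maximising |radial gradient| consistency of brightness bright-inside"""
    g=cv2.GaussianBlur(c["image"].astype(np.float32).mean(2),(0,0),.5); a=np.radians(np.arange(0,360,4)); best=None
    def val(cx,cy,rr):
        uv=proj(c,np.c_[cx+rr*np.cos(a),cy+rr*np.sin(a),np.full(len(a),z)]); return map_coordinates(g,[uv[:,1],uv[:,0]],order=1)
    res=[(np.median(np.clip(val(x,y,r-.0025)-val(x,y,r+.0025),-60,60)),x,y) for x in ctr0[0]+np.arange(-span,span+1e-6,.0005) for y in ctr0[1]+np.arange(-span,span+1e-6,.0005)]
    res.sort(reverse=True); w=np.array(res[:8]); return w.mean(0)
if __name__=="__main__":
    for n in("top","scene"):
        c=cam(n); print(n,"gear hub",ringfit(c,(.452,-.1555),.046,.025),"shaft top",ringfit(c,(.6095,.064),.130,.0075))
    t=cam("top"); g=t["image"].astype(float).mean(2)
    def pol(ctr,z,r):
        a=np.radians(np.arange(0,360,10)); uv=proj(t,np.c_[ctr[0]+r*np.cos(a),ctr[1]+r*np.sin(a),np.full(36,z)]); return map_coordinates(g,[uv[:,1],uv[:,0]],order=1).astype(int)
    for r in(.0145,.0165,.0235): print(r,pol((.4525,-.156),.046,r))
    s=read_state(); print(s["tcp_pos"],R.from_quat(s["eef_rot"]).as_matrix().round(3),bot.nose_length)
E
python3 fit.py
```

```text
top gear hub [60.         0.4553125 -0.1568125] shaft top [60.       0.61125  0.06625]
scene gear hub [50.78127384  0.456625   -0.157375  ] shaft top [41.34355354  0.6135625   0.0654375 ]
0.0145 [ 82 107 101 109 175 111  94 145 166 162 174 119 112 180 194 168 186 180
 115 150 192 181 186 201 128 124 168 175 171 156 113  97 120 130 117 109]
0.0165 [ 90 152 184 177 203 153 105 186 206 205 207 163 115 191 212 212 217 201
 134 181 219 214 214 208 148 160 213 223 225 191 123 146 194 199 192 159]
0.0235 [209 209 225 224 207 202 191 198 182 159 128 114 105 107 118 159 182 174
 196 184 221 192 175 188 195 194 188 186 191 153 168 173 168 205 214 207]
[0.16748019 0.65384331 0.24817892] [[-0.969  0.248 -0.   ]
 [ 0.248  0.969 -0.   ]
 [ 0.    -0.    -1.   ]] 0.017
```

The flat normal is at 120 deg and the gear x axis at 30 deg. The gear is near (0.456, -0.157) and the shaft near (0.611, 0.066). I'll turn to a tool x heading of 210 deg and travel over.

```bash
Z='[0,0,0,0,0,-1,0]'
python3 -m handwheel '[[0,0,0,0,0,-1,0],[0,0,0,0,0,-1,0],[0,0,0,0,0,-1,0],[0,0,0,0,0,-1,0],[0,0,0,0,0,-1,0],[0,0,0,0,0,-1,0],[0,0,0,0,0,-0.46,0],[-0.1,-0.96,0,0,0,0,0],[-0.1,-0.96,0,0,0,0,0],[-0.1,-0.96,0,0,0,0,0]]'
python3 -m handwheel '[[-0.1,-0.96,0,0,0,0,0],[-0.1,-0.96,0,0,0,0,0],[-0.1,-0.96,0,0,0,0,0],[-0.1,-0.96,0,0,0,0,0],[-0.1,-0.96,0,0,0,0,0],[-0.1,-0.96,0,0,0,0,0],[-0.1,-0.96,0,0,0,0,0],[-0.1,-0.96,0,0,0,0,0],[-0.1,-0.96,0,0,0,0,0],[-0.1,-0.96,0,0,0,0,0]]'
```

```text
time_s: 1.65
tcp_pos: [0.2191, 0.5829, 0.2483]
eef_rot: [-0.259, 0.966, 0.0, 0.0]
force: [0.6, -1.3, 0.9]
width: 0.0851
grip_force: 0.0
time_s: 2.9
tcp_pos: [0.3892, 0.3486, 0.2485]
eef_rot: [-0.259, 0.966, 0.0, 0.0]
force: [0.4, -0.4, 0.2]
width: 0.0856
grip_force: 0.0
```

```bash
python3 -m handwheel '[[0.4,-0.98,0,0,0,0,0],[0.4,-0.98,0,0,0,0,0],[0.4,-0.98,0,0,0,0,0],[0.4,-0.98,0,0,0,0,0],[0.4,-0.98,0,0,0,0,0],[0.4,-0.98,0,0,0,0,0],[0.4,-0.98,0,0,0,0,0],[0.4,-0.98,0,0,0,0,0],[0.4,-0.98,0,0,0,0,0],[0.4,-0.98,0,0,0,0,0]]'
python3 -m handwheel '[[0.4,-0.98,0,0,0,0,0],[0.4,-0.98,0,0,0,0,0],[0.4,-0.98,0.5,0,0,0,0],[0.4,-0.98,0.5,0,0,0,0],[0.4,-0.98,0.5,0,0,0,0],[0.4,-0.8,0.5,0,0,0,0],[0,0,0.5,0,0,0,0],[0,0,0.5,0,0,0,0],[0,0,0,0,0,0,0],[0,0,0,0,0,0,0]]'
python3 - <<'E'
from h import *
s=read_state();M=R.from_quat(s["eef_rot"]).as_matrix();print(s["tcp_pos"],M.round(3),"shift units",M.T@(np.array([.4560,-.157,.034])-s["tcp_pos"])/.03)
E
```

```text
time_s: 4.15
tcp_pos: [0.4321, 0.0338, 0.2486]
eef_rot: [-0.259, 0.966, 0.0, 0.0]
force: [-0.6, 0.0, -0.8]
width: 0.0852
grip_force: 0.0
time_s: 5.4
tcp_pos: [0.4557, -0.1486, 0.1585]
eef_rot: [-0.26, 0.966, 0.0, 0.0]
force: [-0.6, 0.6, 0.6]
width: 0.0856
grip_force: 0.0
[ 0.45572073 -0.14855721  0.15853474] [[-0.865 -0.502  0.001]
 [-0.502  0.865  0.   ]
 [-0.001 -0.    -1.   ]] shift units [ 0.13583313 -0.24768057  4.15109684]
```

```bash
python3 -m handwheel '[[0.13,-0.25,0.5,0,0,0,0],[0,0,0.8,0,0,0,0],[0,0,0.8,0,0,0,0],[0,0,0.7,0,0,0,0],[0,0,0.5,0,0,0,0],[0,0,0,0,0,0,0]]'
python3 - <<'E'
from h import *
s=read_state();print(s["tcp_pos"],s["force"]); c=cam("scene"); t=cam("top")
a=crop(c,255,210,90,90,5);b=crop(t,308,205,75,75,6)[:450,:450]
cv2.imwrite("pics/g1.png",np.hstack([a,cv2.resize(b,(350,450))]))
E
```

```text
time_s: 6.15
tcp_pos: [0.455, -0.1579, 0.0582]
eef_rot: [-0.259, 0.966, 0.0, -0.001]
force: [1.4, -0.5, 0.9]
width: 0.0855
grip_force: 0.0
[ 0.45497531 -0.1578564   0.0582197 ] [ 1.40092014 -0.49481456  0.85330508]
```

View pics/g1.png

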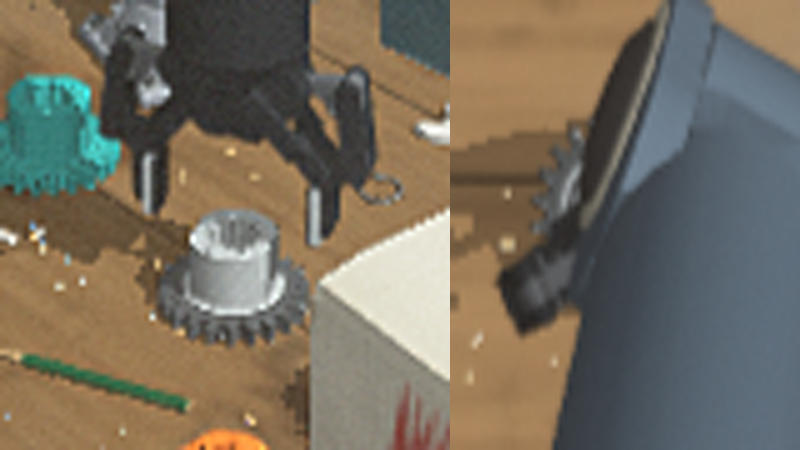

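The open fingers straddle the hub, with tips at about (150,205) and (318,240) in the crop, and the gear has not been touched. I'll lower and close.

```bash
python3 -m handwheel '[[0,0,0.4,0,0,0,0],[0,0,0.4,0,0,0,0],[0,0,0,0,0,0,0],[0,0,0,0,0,0,0.5],[0,0,0,0,0,0,0.8],[0,0,0,0,0,0,1],[0,0,0,0,0,0,1],[0,0,0,0,0,0,1]]' 70
```

```text
time_s: 7.25
tcp_pos: [0.4556, -0.1572, 0.0358]
eef_rot: [-0.259, 0.966, 0.001, -0.0]
force: [-1.5, 1.4, 5.7]
width: 0.043
grip_force: 72.6
```

```bash
python3 -m handwheel '[[0,0,0,0,0,0,1],[0,0,-0.3,0,0,0,1],[0,0,-0.7,0,0,0,1],[0,0,0,0,0,0,1],[0,0,0,0,0,0,1]]'
python3 - <<'E'
from h import *
s=read_state();print(s["tcp_pos"],s["eef_rot"],s["force"],s["wrist_torque"]); c=cam("scene")
cv2.imwrite("pics/g2.png",crop(c,255,200,90,90,6))
E
```

```text
time_s: 7.88
tcp_pos: [0.4552, -0.1575, 0.0648]
eef_rot: [-0.259, 0.966, 0.0, -0.0]
force: [-0.5, -0.3, -4.7]
width: 0.0429
grip_force: 72.3
[ 0.45522528 -0.15753446  0.0648352 ] [-2.59267802e-01  9.65805383e-01  2.24203950e-04 -3.46022186e-04] [-0.50994405 -0.33646058 -4.66820222] [0.06828101 0.05932834 0.02461379]
```

View pics/g2.png

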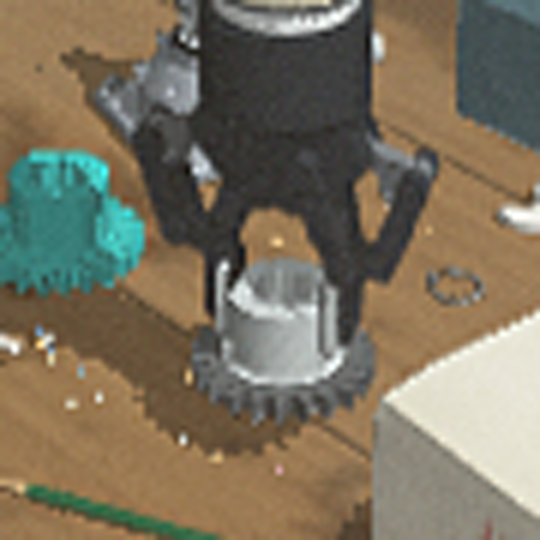

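The gear is gripped across its flats (43 mm opening) and lifted level. I'll raise it, turn to 224.5 deg and travel to the shaft.

```bash
python3 -m handwheel '[[0,0,-0.6,0,0,0,1],[0,0,-0.9,0,0,0,1],[0,0,-1,0,0,0,1],[0,0,-1,0,0,-0.5,1],[0,0,-0.7,0,0,-0.6,1],[0,0,-0.2,0,0,-0.6,1],[0,0,0,0,0,-0.4,1],[-0.5,0.1,0,0,0,0,1],[-0.8,0.15,0,0,0,0,1],[-0.9,0.15,0,0,0,0,1]]'
python3 -m handwheel '[[-0.9,0.15,0,0,0,0,1],[-0.9,0.15,0,0,0,0,1],[-0.9,0.15,0,0,0,0,1],[-0.9,0.15,0,0,0,0,1],[-0.9,0.15,0,0,0,0,1],[-0.9,0.2,0,0,0,0,1],[-0.7,0.15,0,0,0,0,1],[-0.4,0.1,0,0,0,0,1],[0,0,0,0,0,0,1],[0,0,0,0,0,0,1]]'
python3 - <<'E'
from h import *
s=read_state();M=R.from_quat(s["eef_rot"]).as_matrix();print(s["tcp_pos"],np.degrees(np.arctan2(M[1,0],M[0,0])),"shift",M.T@(np.array([.6118,.0657,.19])-s["tcp_pos"])/.03,s["force"])
c=cam("scene"); t=cam("top")
p=proj(c,s["tcp_pos"])[0].astype(int);print(p,proj(t,s["tcp_pos"]),proj(c,[[.6118,.0657,.13]]))
a=crop(c,245,140,100,100,6)[:600,:600]
cv2.imwrite("pics/s1.png",a)
E
```

```text
time_s: 9.18
tcp_pos: [0.4947, -0.1015, 0.1964]
eef_rot: [-0.378, 0.926, 0.001, -0.001]
force: [0.2, -0.6, -4.4]
width: 0.043
grip_force: 72.4
time_s: 10.42
tcp_pos: [0.6078, 0.0581, 0.1971]
eef_rot: [-0.378, 0.926, -0.0, -0.001]
force: [0.0, -0.0, -5.2]
width: 0.0431
grip_force: 72.4
[0.6077852  0.05805195 0.19710085] -135.60560072140285 shift [-0.27427864  0.08854358  0.23634136] [ 0.04906457 -0.02712398 -5.22578344]
[292 166] [[248.86732169 162.6523146 ]] [[291.53745527 184.68599608]]
```

View pics/s1.png

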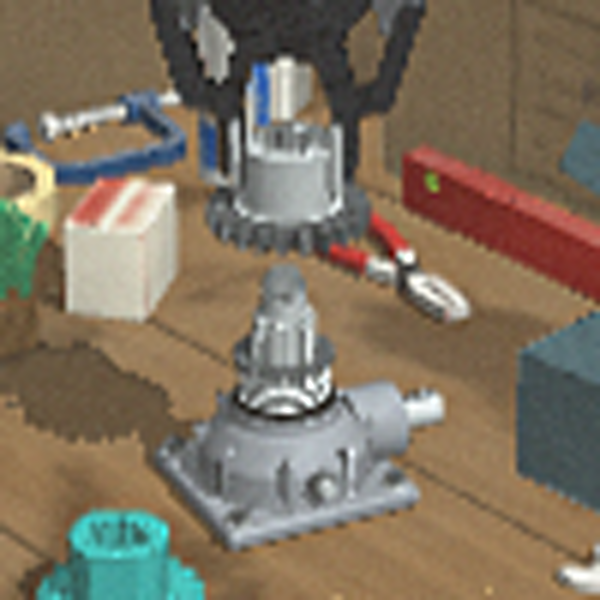

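The gear hangs level above the nose. The nose top is at (285,270) and the rim is centred near (288,215) in the crop. I'll centre it and lower to just above the splines.

```bash
python3 -m handwheel '[[-0.27,0.09,0.2,0,0,0.07,1],[0,0,0.3,0,0,0,1],[0,0,0.3,0,0,0,1],[0,0,0.2,0,0,0,1],[0,0,0,0,0,0,1]]'
python3 -m handwheel '[[0,0,0.2,0,0,0,1],[0,0,0.2,0,0,0,1],[0,0,0.2,0,0,0,1],[0,0,0,0,0,0,1]]'
python3 - <<'E'
from h import *
s=read_state();M=R.from_quat(s["eef_rot"]).as_matrix();print(s["tcp_pos"],np.degrees(np.arctan2(M[1,0],M[0,0])),"F tool",M.T@s["force"],s["wrist_torque"])
E
```

```text
time_s: 11.15
tcp_pos: [0.6117, 0.0668, 0.1664]
eef_rot: [-0.375, 0.927, 0.0, -0.001]
force: [-0.7, -1.1, -5.6]
width: 0.0425
grip_force: 72.4
time_s: 11.65
tcp_pos: [0.6117, 0.067, 0.1485]
eef_rot: [-0.375, 0.927, 0.0, -0.001]
force: [-0.6, -0.8, -4.8]
width: 0.0429
grip_force: 72.4
[0.61171252 0.06695805 0.14851398] -135.9935826568452 F tool [ 0.98356294 -0.19356362  4.75854583] [-0.01410294  0.04421878  0.0012023 ]
```

It is over the nose with no contact. I'll lower slowly towards the splines.

```bash
python3 -m handwheel '[[0,0,0.15,0,0,0,1],[0,0,0.1,0,0,0,1],[0,0,0,0,0,0,1]]'
python3 -m handwheel '[[0,0,0.15,0,0,0,1],[0,0,0,0,0,0,1]]'
python3 -m handwheel '[[0,0,0.15,0,0,0,1],[0,0,0,0,0,0,1]]'
```

```text
time_s: 12.02
tcp_pos: [0.6121, 0.067, 0.1415]
eef_rot: [-0.375, 0.927, 0.0, -0.0]
force: [0.0, 0.3, -3.8]
width: 0.0426
grip_force: 72.4
time_s: 12.28
tcp_pos: [0.6119, 0.0668, 0.1368]
eef_rot: [-0.375, 0.927, 0.0, -0.0]
force: [-0.4, -0.1, -4.5]
width: 0.043
grip_force: 72.4
time_s: 12.52
tcp_pos: [0.6118, 0.0667, 0.1322]
eef_rot: [-0.375, 0.927, 0.0, -0.001]
force: [-1.3, -0.9, -5.3]
width: 0.043
grip_force: 72.4
```

It meshed without contact. I'll carry on to the collar.

```bash
python3 -m handwheel '[[0,0,0.2,0,0,0,1],[0,0,0.2,0,0,0,1],[0,0,0,0,0,0,1]]'
python3 -m handwheel '[[0,0,0.15,0,0,0,1],[0,0,0.1,0,0,0,1],[0,0,0,0,0,0,1]]'
python3 -m handwheel '[[0,0,0.1,0,0,0,1],[0,0,0.1,0,0,0,1],[0,0,0,0,0,0,1]]'
```

```text
time_s: 12.9
tcp_pos: [0.6117, 0.0668, 0.1198]
eef_rot: [-0.375, 0.927, 0.0, -0.001]
force: [-0.7, -2.3, -6.8]
width: 0.043
grip_force: 72.3
time_s: 13.28
tcp_pos: [0.6118, 0.0668, 0.1147]
eef_rot: [-0.375, 0.927, 0.0, -0.0]
force: [-5.3, -3.3, 6.3]
width: 0.0427
grip_force: 73.9
time_s: 13.65
tcp_pos: [0.6118, 0.0667, 0.1094]
eef_rot: [-0.374, 0.927, 0.0, -0.0]
force: [-7.2, -2.2, 10.0]
width: 0.0427
grip_force: 74.3
```

```bash
python3 -m handwheel '[[0.02,0.01,0.05,0,0,0,1],[0,0,0.04,0,0,0,1],[0,0,0,0,0,0,1]]' 90
python3 -m handwheel '[[0,0,0.04,0,0,0,1],[0,0,0.02,0,0,0,1],[0,0,0,0,0,0,1]]'
python3 -m handwheel '[[0,0,0.03,0,0,0,1],[0,0,0.02,0,0,0,1],[0,0,0,0,0,0,1]]'
```

```text
time_s: 14.02
tcp_pos: [0.6118, 0.0667, 0.1072]
eef_rot: [-0.374, 0.927, 0.0, 0.0]
force: [-7.7, -3.0, 12.1]
width: 0.0426
grip_force: 93.4
time_s: 14.4
tcp_pos: [0.6118, 0.0667, 0.1068]
eef_rot: [-0.374, 0.927, 0.0, 0.0]
force: [-11.0, -2.3, 20.4]
width: 0.0426
grip_force: 94.6
time_s: 14.78
tcp_pos: [0.6118, 0.0667, 0.1068]
eef_rot: [-0.374, 0.927, 0.0, 0.001]
force: [-13.5, -3.6, 28.8]
width: 0.0422
grip_force: 95.6
```

A hard stop came at TCP z = 0.1068, exactly the predicted home height. I'll check with a picture.

```bash
python3 -m handwheel '[[0,0,0,0,0,0,1],[0,0,0,0,0,0,1]]'
python3 - <<'E'
from h import *
c=cam("scene"); cv2.imwrite("pics/f1.png",crop(c,255,150,75,75,8))
E
```

```text
time_s: 15.02
tcp_pos: [0.6118, 0.0667, 0.1068]
eef_rot: [-0.374, 0.927, 0.0, 0.001]
force: [-13.2, -2.8, 28.7]
width: 0.0425
grip_force: 95.6
```

View pics/f1.png

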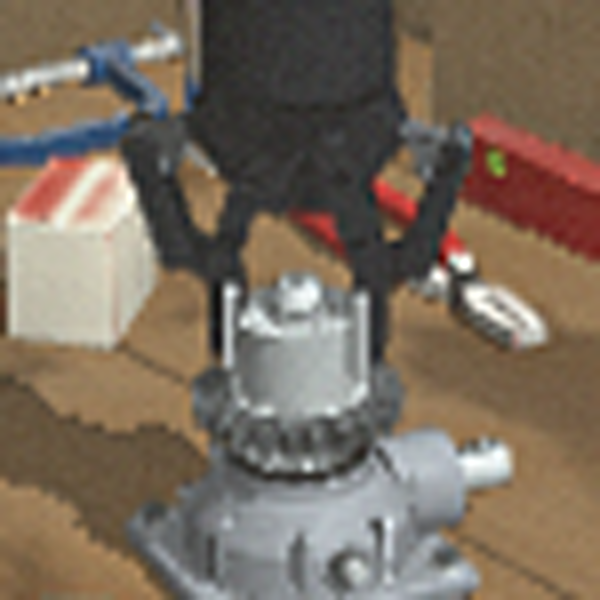

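The shaft nose stands clear above the hub at (298,290), the gear is level and pressed down, and the neighbouring objects are undisturbed. I'm handing it in.

```bash
python3 -c "
from workcell import bot
print(bot.sign_off())"
```

```text
the job is handed in; nothing more can be done
None
```

The long-hub gear is meshed on the shaft's splines and held pressed against the hard stop at the predicted home height (TCP z 0.1068 m, about 29 N vertical); I handed it in at about 15 s, with no verdict returned.

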